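# Change the microscope's filter cassettes

## Task

Load the microscope's filter carriage: pull the blue cassette straight up out of the sprung clip strip, stand it on the rest mat and let go, then take it again by its narrow side edges and set it down in the blue cradle; after that do the same with the yellow cassette and the yellow cradle. Pull only one cassette at a time, keep them upright and don't drop them. Leave the red and green cassettes clipped in the strip, and leave everything else on the bench alone.

Things in the scene. Friction and masses are not known exactly. Their poses are not given: they have to be found in the camera images.
- strip: Sprung clip strip, fixed: black base, two aluminium rails; 64 (x) x 212 (y) x 30 high. Origin: centre of the underside. Four places along its y, at -72, -24, 24, 72 mm, each with one cassette, its x along the strip's x. Cassettes are 8 mm apart with low dividers between, so fingers fit only at their front and back faces (closing along x), above the 30 mm high rails.
- strip_floor (a point): Centre of the strip's floor, 8 mm up, on which the cassettes stand (tops 66 mm above it). At each place steel noses, sprung from front and back (x), close over the cassette's tapered foot. It comes out only straight up: at most about 16 N over the first 12 mm, then only friction; free after 21 mm.
- blue_centre (a point): Filter cassette, blue top band and blue round window, in any of the strip's places. Plate 13 thick (x) x 40 wide (y) x 66 high (z), 90 g (varies), same after a half turn; it stands by itself on its foot, 20 thick x 40 wide x 6 high, which tapers up to the plate over the next 9 mm. This point: its centre, 33 mm above the underside. Moved first.
- yellow_centre (a point): Filter cassette, yellow top band and yellow round window, in any of the strip's places. Plate 13 thick (x) x 40 wide (y) x 66 high (z), 90 g (varies), same after a half turn; it stands by itself on its foot, 20 thick x 40 wide x 6 high, which tapers up to the plate over the next 9 mm. This point: its centre, 33 mm above the underside. Moved second.
- red_centre (a point): Filter cassette, red top band and red round window, in any of the strip's places. Plate 13 thick (x) x 40 wide (y) x 66 high (z), 90 g (varies), same after a half turn; it stands by itself on its foot, 20 thick x 40 wide x 6 high, which tapers up to the plate over the next 9 mm. This point: its centre, 33 mm above the underside. Stays.
- green_centre (a point): Filter cassette, green top band and green round window, in any of the strip's places. Plate 13 thick (x) x 40 wide (y) x 66 high (z), 90 g (varies), same after a half turn; it stands by itself on its foot, 20 thick x 40 wide x 6 high, which tapers up to the plate over the next 9 mm. This point: its centre, 33 mm above the underside. Stays.
- mat_top (a point): Square black rubber rest mat, 90 x 90 x 4, fixed on the table; this point is the centre of its top.
- blue_floor (a point): Cradle of the blue cassette, fixed, 96 mm along y from the yellow one (either end): two upright blue cheeks 28 mm apart in x, each 6 thick, 24 long (y), 66 high. This point: centre of the floor between them, 11 mm above the table. The cassette stands there, x along the cradle's x; the cheeks are as tall as it, so fingers fit only at its narrow edges (closing along y), 8 mm beyond the cheeks.
- yellow_floor (a point): Cradle of the yellow cassette, fixed, 96 mm along y from the blue one (either end): two upright yellow cheeks 28 mm apart in x, each 6 thick, 24 long (y), 66 high. This point: centre of the floor between them, 11 mm above the table. The cassette stands there, x along the cradle's x; the cheeks are as tall as it, so fingers fit only at its narrow edges (closing along y), 8 mm beyond the cheeks.
- dish: Glass culture dish, 60 across, 13 high; a bystander, origin at its underside. Leave alone.
- objective: Brass microscope objective, 34 across, 50 high; a bystander, origin at its underside. Leave alone.
- oil: Small amber oil bottle, 32 across, 70 high; a bystander, origin at its underside. Leave alone.
- slidebox: White slide box 55 x 85 x 33; a bystander, origin at its underside. Leave alone.
- driver: Screwdriver, 170 long, lying; a bystander, origin at its underside. Leave alone.
- micrometer: Spare micrometer head, 79 long, 24 high, lying; a bystander, origin at its underside. Leave alone.
- puck: Steel sample disc, 35 across, 12 high; a bystander, origin at its underside. Leave alone.

How it is judged:
By the outcome, as a careful person would: the job done as asked, in the order asked, and still so for the second after the job is handed in, with the robot touching nothing.
It also fails if it takes over 72 s, if anything falls off the work surface, if the arm or the gripper's body presses on something with over 40 N, if the wrist force passes 120 N, or if a joint passes its speed limit or range.

## Robot

A 7-joint arm with a two-finger parallel gripper is mounted at the origin on the work surface. World frame = base frame: x ahead of the robot, y to its left, z up, the work surface at z = 0. Lengths are in mm, angles in rad, forces in N, time in s.
With the tool pointing down it reaches from about 400 to 925 mm from the base axis. Payload 5.6 kg.
Tool frame: the origin (TCP) lies midway between the tips of the shut fingers; the grasp point (between the pads) lies 19 mm behind it; z points along the fingers, y is the direction in which the jaws open and shut (so a half turn about z gives the same grasp; the last joint's range is limited). The gripper opens to 85 mm and grips with 20 to 120 N. Pads are 22 mm wide; open, the fingers measure 114 mm over their backs; the gripper's body (76 mm by 85 mm) begins 54 mm behind the grasp point. The pads swing forward as they close: fully open they stand 13 mm farther back than shut.
Start: joints at [-1.292, 0.468, -0.012, 1.603, 0.006, 1.071, -0.056], TCP at [205.619, 616.627, 231.29] pointing down, gripper open.
Joint ranges: [-2.53, 2.53], [-0.31, 2.02], [-1.57, 1.55], [0.28, 2.44], [-1.29, 4.43], [0.15, 1.84], [-2.92, 2.92]. Speed limits (rad/s): [2.57, 2.57, 3.14, 3.14, 3.14, 3.14, 3.14].

## Interface

Orientations are given as [roll, pitch, yaw] about the fixed x, y, z axes, in that order (R = Rz(yaw) Ry(pitch) Rx(roll)).
In Python, from station import readout, read_camera, camera_info, job gives the robot as it stands.
- The arm moves only by the shell command python3 -m crank 'ROWS' [FORCE]. ROWS is JSON, a list of rows, each an object with "linear": the shift along the tool's x, y, z in units of 25 mm (1.0 is 25 mm), a list of three; "rotation": the turn, a rotation vector about the tool's x, y, z in units of 0.1 rad (1.0 is 0.1 rad), a list of three; "gripper": the opening, from -1 (shut) to 1 (fully open). In form: [{"linear": [x, y, z], "rotation": [rx, ry, rz], "gripper": gripper}, ...]. A call has exactly 5 rows; each row shifts and turns the commanded pose from where the row before left it, along the tool's axes as they then stand; what a row does not reach is not made up. A row lasts 1/12 s, in which the tool goes at most 41.7 mm and 7.16 degrees, less where a joint would pass 70% of its speed; a pose out of reach is approached as far as the arm can. A call with a number of a shift or a turn outside -1 to 1 is refused whole. A call with a gripper value outside its range is refused whole. The fingers move at their own pace and stop on an object; FORCE is the grip in N (left out, the last holds). Time passes only in rows, so rows that do not move let the fingers close, or fill a call up. It gives the time, the measured TCP pose, the force and the opening at its end, in the units of the state.
- readout.get_state(): the state, without advancing time (a new reading comes with each control period).
- read_camera(name): name is "side" or "top"; returns (picture, depth): 400x640x3 uint8, red, green, blue; 400x640 float32, mm along the optical axis (not along the pixel's ray), 0 where there is no reading.
- camera_info(name): a dict with "camera_matrix" (3x3 intrinsics, pixels), "world_to_cam" (4x4, takes a point from world to camera coordinates). Camera axes: x right, y down, z forward; pixel columns grow to the right and rows downward; lengths in mm; the calibration is good to about 2 mm. A picture is of the moment at which its call begins. camera_info takes no time and is no camera call.
- job.finish_job(): hands the job in, once; it reports no verdict.
The state is a dict: "time": time; "q": joint angles; "qd": joint speeds; "tau": joint torques, N m; "ee_pos": TCP position; "tcp_rot": TCP orientation; "ft_force": force on the tool from outside, world axes, zero at the start; "moment": the same for the moment, N m; "gripper_width": finger opening in mm.
Only numpy, scipy, OpenCV 4.12 (cv2) and the standard library are available. Lean on these libraries where they do the work, as an engineer would, in place of code of your own. Each camera call takes 0.05 s, during which the arm holds its last target. There are 200 camera calls.

## Working session

There is one attempt and no reset: what is moved stays moved. The work goes in short steps, Python scripts to look and compute and a shell command to move; the robot and the scene stay as the last step left them, time stands still between calls to the robot, and variables do not carry over. Pictures are saved under pics/ and viewed, about 8 in all and at most 12, crops included, and the job is handed in when it is done.

```bash
ls; mkdir -p pics
python3 - <<'E'
from station import readout, read_camera, camera_info
import cv2,numpy as np
for n in ("top","side"):
    p,d=read_camera(n); cv2.imwrite(f"pics/{n}0.png",p[:,:,::-1]); np.save(f"pics/{n}0.npy",d)
    i=camera_info(n); print(n,np.round(i["camera_matrix"],1).tolist(),np.round(i["world_to_cam"],3).tolist())
print(readout.get_state())
E
```

```text
pics
top [[457.5, 0.0, 321.1], [0.0, 457.5, 202.9], [0.0, 0.0, 1.0]] [[0.001, -1.0, 0.001, 3.006], [-0.986, -0.001, -0.166, 558.573], [0.166, -0.001, -0.986, 989.298], [0.0, 0.0, 0.0, 1.0]]
side [[361.7, 0.0, 321.7], [0.0, 361.7, 202.1], [0.0, 0.0, 1.0]] [[-0.905, -0.426, 0.004, 496.274], [-0.322, 0.677, -0.661, 206.672], [0.279, -0.6, -0.75, 777.522], [0.0, 0.0, 0.0, 1.0]]
{'time': 0.1, 'q': array([-1.29200698,  0.46828652, -0.01157679,  1.60350337,  0.00604556,
        1.07141514, -0.05631561]), 'qd': array([-0.00020135, -0.00212787, -0.00018942, -0.00191195, -0.0011463 ,
       -0.00027024, -0.00033243]), 'tau': array([ 9.17703146e-04, -5.33517623e+01,  2.16661755e-02, -2.51963925e+01,
        1.15400637e-02,  4.31534252e-03,  9.50372112e-06]), 'ee_pos': array([205.50626236, 616.1425019 , 230.44692779]), 'tcp_rot': array([-3.14002160e+00,  1.66193728e-04,  2.81972184e+00]), 'ft_force': array([-0.04440982,  0.21242429,  0.34068588]), 'moment': array([ 0.04553313, -0.0379735 , -0.03605601]), 'gripper_width': 85.39650586537772}
```

View pics/top0.png

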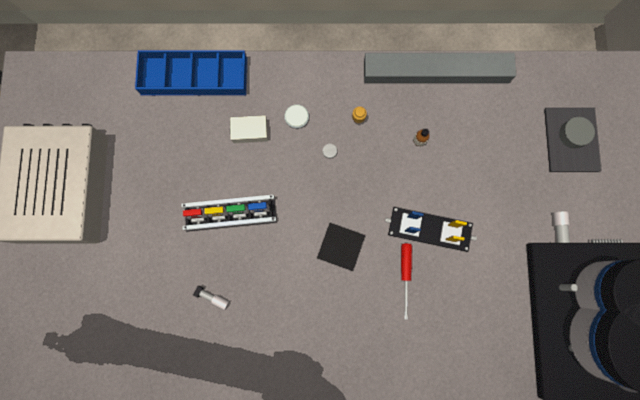

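View pics/side0.png

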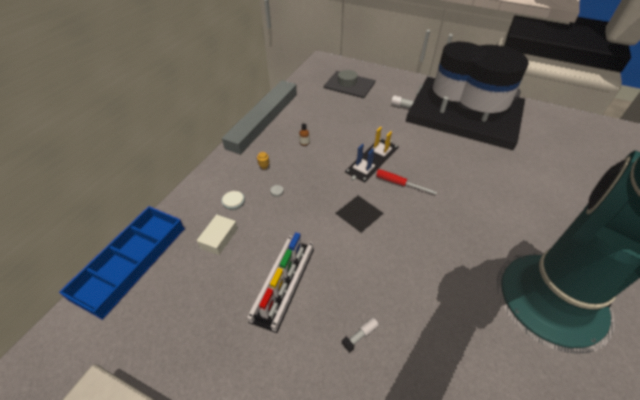

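Top view: the strip is at about (230,212), in the order red, yellow, green, blue from left to right. The mat is at (341,246), the blue cradle at (412,222) and the yellow at (455,232). I'll enlarge these to read corner positions.

```bash
cat > h.py <<'E'
import numpy as np
from station import camera_info
def ray(n,u,v,z):
    i=camera_info(n);K=np.array(i["camera_matrix"]);T=np.array(i["world_to_cam"]);R=T[:3,:3];t=T[:3,3]
    o=-R.T@t; d=R.T@np.linalg.solve(K,[u,v,1.]); return (o+d*(z-o[2])/d[2])[:2]
def proj(n,P):
    i=camera_info(n);K=np.array(i["camera_matrix"]);T=np.array(i["world_to_cam"])
    c=np.asarray(P)@T[:3,:3].T+T[:3,3]; q=c@K.T; return q[:,:2]/q[:,2:]
E
python3 - <<'E'
import cv2,numpy as np
p=cv2.imread("pics/top0.png")
a=cv2.resize(p[188:238,175:285],None,fx=7,fy=7,interpolation=cv2.INTER_CUBIC)
b=cv2.resize(p[200:275,310:480],None,fx=4.5,fy=4.5,interpolation=cv2.INTER_CUBIC)[:,:770]
b=np.pad(b,((0,max(0,0)),(0,770-b.shape[1]),(0,0))) 
for im,u0,v0,s in((a,175,188,7),(b,310,200,4.5)):
    for u in range(u0,u0+int(im.shape[1]/s),10): x=int((u-u0)*s); cv2.line(im,(x,0),(x,6),(255,255,255),1); cv2.putText(im,str(u),(x,16),0,.35,(255,255,255),1)
    for v in range((v0+9)//10*10,v0+int(im.shape[0]/s),10): y=int((v-v0)*s); cv2.line(im,(0,y),(6,y),(255,255,255),1);cv2.putText(im,str(v),(8,y+4),0,.35,(255,255,255),1)
cv2.imwrite("pics/crop1.png",np.vstack([a,b])[:600]); print(a.shape,b.shape)
E
```

```text
(350, 770, 3) (338, 770, 3)
```

View pics/crop1.png

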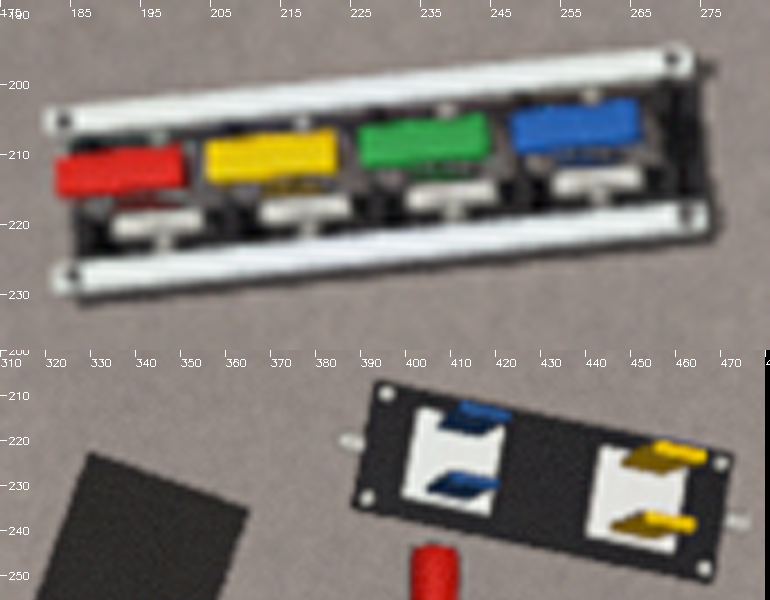

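Run:
```python
import cv2,numpy as np
from h import *
f=lambda n,v:print(n,np.round(v,3 if 'yaw' in n else 1).tolist())
A=lambda x,y:(175+x/7-.5+.5/7,188+y/7-.5+.5/7); B=lambda x,y:(310+x/4.5-.39,200+(y-350)/4.5-.39)
s=np.array([ray("top",*A(*p),30) for p in((63,121),(672,59),(686,215),(72,275))]); f("screws",s);f("strip c",s.mean(0))
d=(s[0]-s[1]+s[3]-s[2]);f("strip yaw",np.arctan2(-d[0],d[1]))
p=cv2.imread("pics/top0.png");h=cv2.cvtColor(p,cv2.COLOR_BGR2HSV)
def seg(m,x0,y0,x1,y1):
    k=np.zeros(m.shape,np.uint8);k[y0:y1,x0:x1]=m[y0:y1,x0:x1];n,l,st,c=cv2.connectedComponentsWithStats(k);i=1+st[1:,4].argmax()
    r=cv2.minAreaRect(np.argwhere(l==i)[:,::-1].astype(np.float32)); return c[i],r,st[i,4]
S=(h[...,1]>150)&(h[...,2]>100)
for n,x0,x1 in(("red",180,203),("yellow",203,225),("green",225,247),("blue",247,268)):
    c,r,a=seg(S,x0,198,x1,219); f(n,ray("top",*c,74)); f(" box",ray("top",*r[0],74)); print(r,a)
c,r,a=seg(h[...,2]<60,310,215,370,275); b=cv2.boxPoints(r); q=np.array([ray("top",*x,4) for x in b]); f("mat",q);f("mat c",q.mean(0)); f("sides",np.linalg.norm(q-np.roll(q,1,0),axis=1))
for n,z,L in(("bluefloor",11,((418,409),(505,428),(492,513),(403,498))),("yelfloor",11,((600,446),(687,470),(674,552),(586,535))),("bluecheeks",77,((463,402),(511,415),(498,487),(450,475))),("yelcheeks",77,((656,441),(707,456),(696,528),(643,513))),("base",8,((386,393),(721,462),(704,569),(366,498)))):
    q=np.array([ray("top",*B(*x),z) for x in L]);f(n,q);f(" c",q.mean(0))
    d=q[0]-q[1]+q[3]-q[2];f(" yaw",np.arctan2(-d[0],d[1]))
```

```text
screws [[556.7, 319.5], [577.6, 119.9], [525.7, 114.4], [505.9, 314.0]]
strip c [541.5, 217.0]
strip yaw 0.102
red [533.6, 287.4]
 box [533.5, 287.8]
((191.55445861816406, 212.04457092285156), (6.36823844909668, 17.612157821655273), 84.2894058227539) 112
yellow [538.3, 240.2]
 box [536.1, 240.3]
((213.26231384277344, 210.88525390625), (8.510359764099121, 18.288219451904297), 84.80557250976562) 123
green [543.0, 192.6]
 box [543.1, 192.7]
((235.02474975585938, 207.74752807617188), (6.069726943969727, 18.010173797607422), 84.2894058227539) 106
blue [548.1, 145.5]
 box [548.0, 145.5]
((256.55328369140625, 205.58609008789062), (6.156430721282959, 17.473398208618164), 84.80557250976562) 112
mat [[437.2, 13.4], [519.4, -16.0], [489.8, -98.3], [408.4, -68.1]]
mat c [463.7, -42.2]
sides [86.4, 87.3, 87.5, 86.9]
bluefloor [[541.6, -186.8], [531.7, -231.6], [487.5, -223.3], [495.2, -177.7]]
 c [514.0, -204.9]
 yaw -0.193
yelfloor [[522.3, -280.4], [509.8, -324.8], [467.5, -316.0], [476.2, -271.2]]
 c [494.0, -298.1]
 yaw -0.233
bluecheeks [[535.4, -196.9], [529.0, -220.0], [493.8, -212.4], [499.6, -189.4]]
 c [514.4, -204.7]
 yaw -0.258
yelcheeks [[516.3, -290.0], [509.0, -314.3], [474.0, -307.2], [481.3, -282.0]]
 c [495.1, -298.4]
 yaw -0.285
base [[550.4, -170.9], [514.4, -343.6], [459.0, -331.9], [495.5, -159.1]]
 c [504.8, -251.4]
 yaw -0.207
```

Estimates agree to about 1 mm. The strip yaw is 0.10, with blue at (548.5,145.4) and yellow at (538.7,240.6). The cradle yaw is −0.207, with blue at (514.5,−204.6) and yellow at (494.8,−298.3). The mat is at (464,−42). First I rotate, then travel above blue.

```bash
cat > go.py <<'E'
# python3 go.py x y z yaw : rows' units still to go from measured pose (turn first / no turn)
import sys,numpy as np
from scipy.spatial.transform import Rotation as R
from station import readout
s=readout.get_state(); x,y,z,yaw=map(float,sys.argv[1:5])
C=R.from_euler('xyz',s['tcp_rot']); G=R.from_euler('xyz',[np.pi,0,yaw]); d=np.array([x,y,z])-s['ee_pos']
print('t',round(s['time'],2),'pos',np.round(s['ee_pos'],1),'rpy',np.round(s['tcp_rot'],3),'w',round(s['gripper_width'],1),'F',np.round(s['ft_force'],1),'q7',np.round(s['q'][6],2))
print('shift now',np.round(C.inv().apply(d)/25,2),'after turn',np.round(G.inv().apply(d)/25,2),'turn',np.round((C.inv()*G).as_rotvec()/.1,2))
E
R='{"linear":[0,0,0],"rotation":[0,0,0.765],"gripper":1}'
python3 -m crank '[{"linear":[0,0,0],"rotation":[0,0,0.765],"gripper":1},{"linear":[0,0,0],"rotation":[0,0,0.765],"gripper":1},{"linear":[0,0,0],"rotation":[0,0,0.765],"gripper":1},{"linear":[0,0,0],"rotation":[0,0,0.765],"gripper":1},{"linear":[0,0,0],"rotation":[0,0,0.765],"gripper":1}]' 40
python3 go.py 548.5 145.4 150 1.673
```

```text
time: 0.52
ee_pos: [205.5, 616.3, 230.7]
tcp_rot: [-3.141, 0.0, 2.433]
ft_force: [0.9, 0.5, -0.1]
gripper_width: 85.3
t 0.52 pos [205.5 616.3 230.7] rpy [-3.141  0.     2.433] w 85.3 F [ 0.9  0.5 -0.1] q7 -0.41
shift now [-22.67  -5.38   3.24] after turn [-20.14  11.73   3.23] turn [-0.01  0.01  7.6 ]
```

```bash
python3 -m crank '[{"linear":[0,0,0],"rotation":[0,0,0.76],"gripper":1},{"linear":[0,0,0],"rotation":[0,0,0.76],"gripper":1},{"linear":[0,0,0],"rotation":[0,0,0.76],"gripper":1},{"linear":[0,0,0],"rotation":[0,0,0.76],"gripper":1},{"linear":[0,0,0],"rotation":[0,0,0.76],"gripper":1}]' >/dev/null
python3 -m crank '[{"linear":[0,0,0],"rotation":[0,0,0.76],"gripper":1},{"linear":[0,0,0],"rotation":[0,0,0.76],"gripper":1},{"linear":[0,0,0],"rotation":[0,0,0.76],"gripper":1},{"linear":[0,0,0],"rotation":[0,0,0.76],"gripper":1},{"linear":[0,0,0],"rotation":[0,0,0.76],"gripper":1}]' >/dev/null
python3 -m crank '[{"linear":[-0.8,0.47,0],"rotation":[0,0,0],"gripper":1},{"linear":[-0.8,0.47,0],"rotation":[0,0,0],"gripper":1},{"linear":[-0.8,0.47,0],"rotation":[0,0,0],"gripper":1},{"linear":[-0.8,0.47,0],"rotation":[0,0,0],"gripper":1},{"linear":[-0.8,0.47,0],"rotation":[0,0,0],"gripper":1}]' >/dev/null
python3 -m crank '[{"linear":[-0.8,0.47,0],"rotation":[0,0,0],"gripper":1},{"linear":[-0.8,0.47,0],"rotation":[0,0,0],"gripper":1},{"linear":[-0.8,0.47,0],"rotation":[0,0,0],"gripper":1},{"linear":[-0.8,0.47,0],"rotation":[0,0,0],"gripper":1},{"linear":[-0.8,0.47,0],"rotation":[0,0,0],"gripper":1}]' 
python3 go.py 548.5 145.4 150 1.673
```

```text
time: 2.18
ee_pos: [344.1, 429.1, 231.0]
tcp_rot: [-3.141, 0.0, 1.677]
ft_force: [0.5, 0.1, 0.9]
gripper_width: 85.6
t 2.18 pos [344.1 429.1 231. ] rpy [-3.141  0.     1.677] w 85.6 F [0.5 0.1 0.9] q7 -0.75
shift now [-12.15   6.93   3.24] after turn [-12.12   6.98   3.24] turn [-0.    0.    0.04]
```

```bash
python3 -m crank '[{"linear":[-0.81,0.465,0],"rotation":[0,0,0],"gripper":1},{"linear":[-0.81,0.465,0],"rotation":[0,0,0],"gripper":1},{"linear":[-0.81,0.465,0],"rotation":[0,0,0],"gripper":1},{"linear":[-0.81,0.465,0.2],"rotation":[0,0,0],"gripper":1},{"linear":[-0.81,0.465,0.3],"rotation":[0,0,0],"gripper":1}]' >/dev/null
python3 -m crank '[{"linear":[-0.81,0.465,0.3],"rotation":[0,0,0],"gripper":1},{"linear":[-0.81,0.465,0.3],"rotation":[0,0,0],"gripper":1},{"linear":[-0.81,0.465,0.3],"rotation":[0,0,0],"gripper":1},{"linear":[-0.81,0.465,0.3],"rotation":[0,0,0],"gripper":1},{"linear":[-0.81,0.465,0.3],"rotation":[0,0,0],"gripper":1}]' >/dev/null
python3 -m crank '[{"linear":[-0.81,0.465,0.4],"rotation":[0,0,0],"gripper":1},{"linear":[-0.81,0.465,0.4],"rotation":[0,0,0],"gripper":1},{"linear":[-0.81,0.465,0.3],"rotation":[0,0,0],"gripper":1},{"linear":[-0.8,0.46,0.2],"rotation":[0,0,0],"gripper":1},{"linear":[-0.4,0.23,0.1],"rotation":[0,0,0],"gripper":1}]' 
python3 go.py 548.5 145.4 110 1.673
python3 - <<'E'
from station import read_camera
from h import *
import cv2
p,d=read_camera("side"); q=proj("side",np.array([[548.5,145.4,74]]))[0].astype(int); print(q)
x,y=q; a=cv2.resize(p[y-65:y+35,x-65:x+65,::-1],None,fx=6,fy=6,interpolation=cv2.INTER_CUBIC); cv2.imwrite("pics/side1.png",a)
E
```

```text
time: 3.43
ee_pos: [543.2, 153.4, 145.4]
tcp_rot: [-3.141, 0.002, 1.674]
ft_force: [-1.0, -0.1, 0.6]
gripper_width: 85.7
t 3.43 pos [543.2 153.4 145.4] rpy [-3.141e+00  2.000e-03  1.674e+00] w 85.7 F [-1.  -0.1  0.6] q7 -0.03
shift now [-0.34  0.18  1.42] after turn [-0.34  0.18  1.41] turn [-0.01  0.02  0.01]
[293 238]
```

View pics/side1.png

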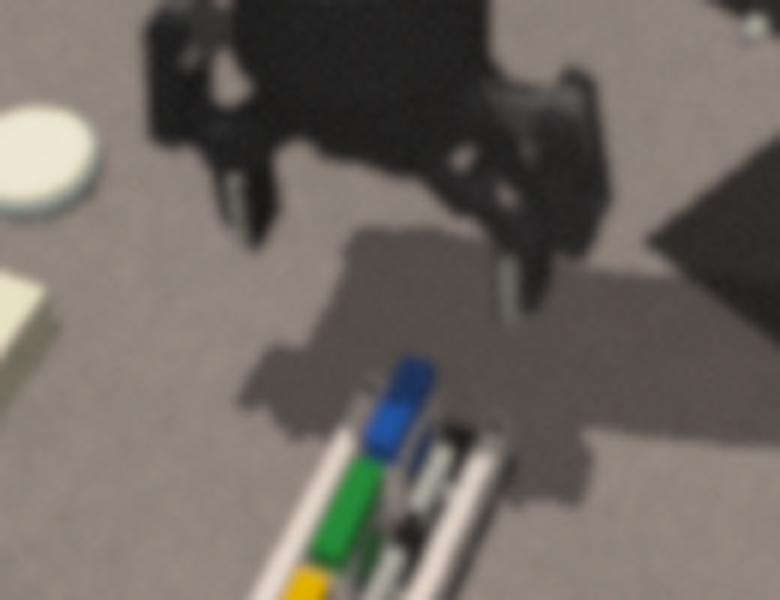

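The open jaws straddle the blue cassette (blue at about (400,405) in the crop). Settling over it and going down.

```bash
python3 -m crank '[{"linear":[0,0,0.5],"rotation":[0,0,0],"gripper":1},{"linear":[0,0,0.5],"rotation":[0,0,0],"gripper":1},{"linear":[0,0,0.5],"rotation":[0,0,0],"gripper":1},{"linear":[0,0,0],"rotation":[0,0,0],"gripper":1},{"linear":[0,0,0],"rotation":[0,0,0],"gripper":1}]' >/dev/null
python3 go.py 548.5 145.4 38 1.673
```

```text
t 3.9 pos [540.9 157.4 107.5] rpy [-3.139  0.     1.679] w 85.3 F [ 0.6  0.  -0.1] q7 -0.0
shift now [-0.51  0.26  2.78] after turn [-0.51  0.25  2.78] turn [-0.03  0.    0.06]
```

```bash
python3 -m crank '[{"linear":[-0.25,0.13,0.2],"rotation":[0,0,0.06],"gripper":1},{"linear":[-0.26,0.12,0.6],"rotation":[0,0,0],"gripper":1},{"linear":[0,0,0.8],"rotation":[0,0,0],"gripper":1},{"linear":[0,0,0.6],"rotation":[0,0,0],"gripper":0.3},{"linear":[0,0,0.3],"rotation":[0,0,0],"gripper":0}]' >/dev/null
python3 -m crank '[{"linear":[0,0,0.2],"rotation":[0,0,0],"gripper":-0.3},{"linear":[0,0,0],"rotation":[0,0,0],"gripper":-0.3},{"linear":[0,0,0],"rotation":[0,0,0],"gripper":-0.3},{"linear":[0,0,0],"rotation":[0,0,0],"gripper":-0.3},{"linear":[0,0,0],"rotation":[0,0,0],"gripper":-0.3}]'
python3 go.py 548.5 145.4 38 1.673
```

```text
time: 4.73
ee_pos: [550.5, 144.7, 42.2]
tcp_rot: [3.14, -0.0, 1.671]
ft_force: [0.4, -0.0, 1.2]
gripper_width: 29.9
t 4.73 pos [550.5 144.7  42.2] rpy [ 3.14  -0.     1.671] w 29.9 F [ 0.4 -0.   1.2] q7 0.06
shift now [ 0.03 -0.08  0.17] after turn [ 0.03 -0.08  0.17] turn [ 0.02 -0.   -0.02]
```

```bash
python3 -m crank '[{"linear":[0.03,-0.08,0.1],"rotation":[0,0,0],"gripper":-0.3},{"linear":[0,0,0],"rotation":[0,0,0],"gripper":-1},{"linear":[0,0,0],"rotation":[0,0,0],"gripper":-1},{"linear":[0,0,0],"rotation":[0,0,0],"gripper":-1},{"linear":[0,0,0],"rotation":[0,0,0],"gripper":-1}]' 60
python3 -m crank '[{"linear":[0,0,0],"rotation":[0,0,0],"gripper":-1},{"linear":[0,0,0],"rotation":[0,0,0],"gripper":-1},{"linear":[0,0,0],"rotation":[0,0,0],"gripper":-1},{"linear":[0,0,0],"rotation":[0,0,0],"gripper":-1},{"linear":[0,0,0],"rotation":[0,0,0],"gripper":-1}]'
python3 go.py 548.5 145.4 38 1.673
```

```text
time: 5.15
ee_pos: [547.8, 145.2, 38.9]
tcp_rot: [3.141, -0.0, 1.671]
ft_force: [-0.4, 0.0, 2.2]
gripper_width: 12.4
time: 5.57
ee_pos: [547.8, 145.2, 38.9]
tcp_rot: [3.142, -0.0, 1.671]
ft_force: [-1.2, 1.4, 4.4]
gripper_width: 12.7
t 5.57 pos [547.8 145.2  38.9] rpy [ 3.142 -0.     1.671] w 12.7 F [-1.2  1.4  4.4] q7 0.06
shift now [0.01 0.03 0.04] after turn [0.01 0.03 0.04] turn [ 0.   -0.   -0.02]
```

```bash
python3 -m crank '[{"linear":[0,0,-0.15],"rotation":[0,0,0],"gripper":-1},{"linear":[0,0,-0.15],"rotation":[0,0,0],"gripper":-1},{"linear":[0,0,-0.15],"rotation":[0,0,0],"gripper":-1},{"linear":[0,0,-0.15],"rotation":[0,0,0],"gripper":-1},{"linear":[0,0,-0.2],"rotation":[0,0,0],"gripper":-1}]'
python3 -m crank '[{"linear":[0,0,-0.3],"rotation":[0,0,0],"gripper":-1},{"linear":[0,0,-0.4],"rotation":[0,0,0],"gripper":-1},{"linear":[0,0,-0.5],"rotation":[0,0,0],"gripper":-1},{"linear":[0,0,-0.5],"rotation":[0,0,0],"gripper":-1},{"linear":[0,0,-0.5],"rotation":[0,0,0],"gripper":-1}]'
python3 go.py 464 -42 80 1.364
python3 - <<'E'
from station import read_camera
from h import *
import cv2
p,d=read_camera("side"); x,y=293,238; cv2.imwrite("pics/side2.png",cv2.resize(p[y-65:y+35,x-65:x+65,::-1],None,fx=6,fy=6,interpolation=cv2.INTER_CUBIC))
E
```

```text
time: 5.98
ee_pos: [547.3, 144.7, 58.6]
tcp_rot: [-3.14, 0.001, 1.671]
ft_force: [0.1, 0.2, 1.2]
gripper_width: 12.4
time: 6.4
ee_pos: [548.3, 145.2, 116.0]
tcp_rot: [3.14, -0.001, 1.671]
ft_force: [-0.4, -0.9, -2.0]
gripper_width: 12.2
t 6.4 pos [548.3 145.2 116. ] rpy [ 3.140e+00 -1.000e-03  1.671e+00] w 12.2 F [-0.4 -0.9 -2. ] q7 0.01
shift now [-7.11 -4.11  1.43] after turn [-8.02 -1.76  1.44] turn [ 0.02 -0.01  3.07]
```

View pics/side2.png

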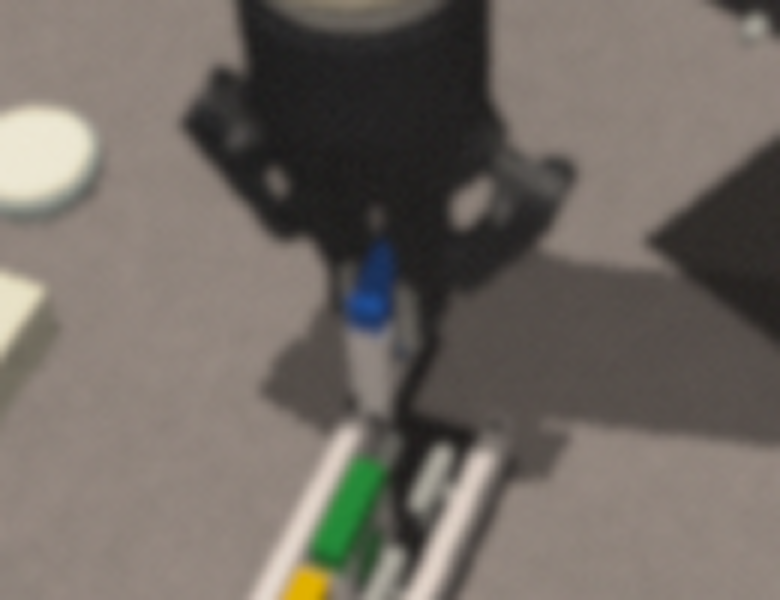

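Blue is out, upright in the jaws, and the others are still clipped. Next, the mat.

```bash
python3 -m crank '[{"linear":[0,0,0],"rotation":[0,0,0.61],"gripper":-1},{"linear":[0,0,0],"rotation":[0,0,0.61],"gripper":-1},{"linear":[0,0,0],"rotation":[0,0,0.61],"gripper":-1},{"linear":[0,0,0],"rotation":[0,0,0.61],"gripper":-1},{"linear":[0,0,0],"rotation":[0,0,0.61],"gripper":-1}]' >/dev/null
python3 -m crank '[{"linear":[-0.4,-0.1,0],"rotation":[0,0,0],"gripper":-1},{"linear":[-0.7,-0.15,0],"rotation":[0,0,0],"gripper":-1},{"linear":[-0.8,-0.18,0],"rotation":[0,0,0],"gripper":-1},{"linear":[-0.8,-0.18,0],"rotation":[0,0,0],"gripper":-1},{"linear":[-0.8,-0.18,0],"rotation":[0,0,0],"gripper":-1}]' >/dev/null
python3 -m crank '[{"linear":[-0.8,-0.18,0.2],"rotation":[0,0,0],"gripper":-1},{"linear":[-0.8,-0.18,0.3],"rotation":[0,0,0],"gripper":-1},{"linear":[-0.8,-0.18,0.4],"rotation":[0,0,0],"gripper":-1},{"linear":[-0.8,-0.18,0.4],"rotation":[0,0,0],"gripper":-1},{"linear":[-0.7,-0.15,0.4],"rotation":[0,0,0],"gripper":-1}]' >/dev/null
python3 -m crank '[{"linear":[-0.4,-0.1,0.2],"rotation":[0,0,0],"gripper":-1},{"linear":[-0.2,-0.05,0],"rotation":[0,0,0],"gripper":-1},{"linear":[0,0,0],"rotation":[0,0,0],"gripper":-1},{"linear":[0,0,0],"rotation":[0,0,0],"gripper":-1},{"linear":[0,0,0],"rotation":[0,0,0],"gripper":-1}]' >/dev/null
python3 go.py 464 -42 45 1.364
```

```text
t 8.12 pos [463.6 -40.9  66.9] rpy [ 3.140e+00 -1.000e-03  1.368e+00] w 12.2 F [-0.6  0.1 -1.1] q7 0.15
shift now [-0.04  0.02  0.88] after turn [-0.04  0.02  0.88] turn [ 0.01 -0.01  0.04]
```

```bash
python3 -m crank '[{"linear":[0,0,0.35],"rotation":[0,0,0],"gripper":-1},{"linear":[0,0,0.35],"rotation":[0,0,0],"gripper":-1},{"linear":[0,0,0.25],"rotation":[0,0,0],"gripper":-1},{"linear":[0,0,0.15],"rotation":[0,0,0],"gripper":-1},{"linear":[0,0,0],"rotation":[0,0,0],"gripper":-1}]'
python3 -m crank '[{"linear":[0,0,0.05],"rotation":[0,0,0],"gripper":-1},{"linear":[0,0,0.05],"rotation":[0,0,0],"gripper":-1},{"linear":[0,0,0.03],"rotation":[0,0,0],"gripper":-1},{"linear":[0,0,0],"rotation":[0,0,0],"gripper":-1},{"linear":[0,0,0],"rotation":[0,0,0],"gripper":-1}]'
```

```text
time: 8.53
ee_pos: [462.0, -41.5, 37.5]
tcp_rot: [-3.139, 0.001, 1.367]
ft_force: [-0.3, 0.1, -0.6]
gripper_width: 12.6
time: 8.95
ee_pos: [462.9, -41.6, 35.7]
tcp_rot: [3.141, -0.0, 1.366]
ft_force: [-0.4, 0.7, -1.4]
gripper_width: 12.2
```

```bash
python3 -m crank '[{"linear":[0,0,0.04],"rotation":[0,0,0],"gripper":-1},{"linear":[0,0,0.02],"rotation":[0,0,0],"gripper":-1},{"linear":[0,0,0],"rotation":[0,0,0],"gripper":-1},{"linear":[0,0,0],"rotation":[0,0,0],"gripper":-1},{"linear":[0,0,0],"rotation":[0,0,0],"gripper":-1}]'
python3 -m crank '[{"linear":[0,0,0.03],"rotation":[0,0,0],"gripper":-1},{"linear":[0,0,0],"rotation":[0,0,0],"gripper":-1},{"linear":[0,0,0],"rotation":[0,0,0],"gripper":-1},{"linear":[0,0,0],"rotation":[0,0,0],"gripper":-1},{"linear":[0,0,0],"rotation":[0,0,0],"gripper":-1}]'
```

```text
time: 9.37
ee_pos: [463.1, -41.6, 34.9]
tcp_rot: [3.141, -0.001, 1.366]
ft_force: [-3.4, 0.4, 9.1]
gripper_width: 12.5
time: 9.78
ee_pos: [463.2, -41.6, 34.9]
tcp_rot: [3.141, -0.002, 1.366]
ft_force: [-5.2, 0.9, 19.6]
gripper_width: 12.5
```

```bash
python3 -m crank '[{"linear":[0,0,-0.05],"rotation":[0,0,0],"gripper":-1},{"linear":[0,0,0],"rotation":[0,0,0],"gripper":-0.4},{"linear":[0,0,0],"rotation":[0,0,0],"gripper":-0.2},{"linear":[0,0,0],"rotation":[0,0,0],"gripper":0},{"linear":[0,0,0],"rotation":[0,0,0],"gripper":0}]'
python3 -m crank '[{"linear":[0,0,-0.3],"rotation":[0,0,0],"gripper":0},{"linear":[0,0,-0.6],"rotation":[0,0,0],"gripper":0},{"linear":[0,0,-0.8],"rotation":[0,0,0],"gripper":0},{"linear":[0,0,-0.8],"rotation":[0,0,0],"gripper":0},{"linear":[0,0,-0.6],"rotation":[0,0,0],"gripper":0.5}]'
python3 go.py 463.1 -41.6 105 -0.207
python3 - <<'E'
from station import read_camera
from h import *
import cv2
p,d=read_camera("side"); x,y=proj("side",np.array([[463,-41.6,37]]))[0].astype(int); cv2.imwrite("pics/side3.png",cv2.resize(p[y-60:y+40,x-65:x+65,::-1],None,fx=6,fy=6,interpolation=cv2.INTER_CUBIC))
E
```

```text
time: 10.2
ee_pos: [462.8, -41.5, 34.4]
tcp_rot: [-3.141, 0.0, 1.366]
ft_force: [-0.9, -0.6, -1.0]
gripper_width: 42.8
time: 10.62
ee_pos: [463.1, -41.8, 113.7]
tcp_rot: [3.141, -0.0, 1.366]
ft_force: [0.5, -0.4, -0.5]
gripper_width: 53.5
t 10.62 pos [463.1 -41.8 113.7] rpy [ 3.141 -0.     1.366] w 53.5 F [ 0.5 -0.4 -0.5] q7 0.08
shift now [ 0.01 -0.    0.35] after turn [-0.   -0.01  0.35] turn [ 1.000e-02 -1.000e-02  1.573e+01]
```

View pics/side3.png

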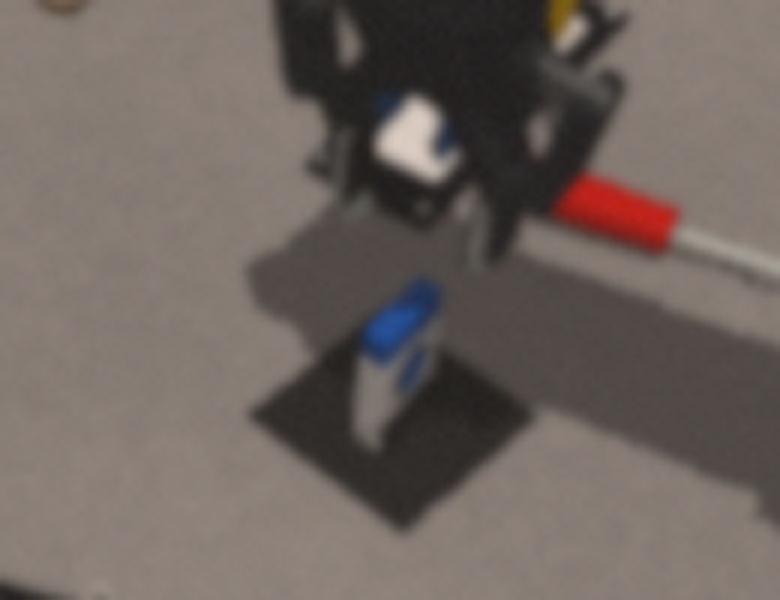

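Blue stands upright and free near the mat's centre. Next, turn 90° and take the narrow edges.

```bash
for i in 1 2 3; do python3 -m crank '[{"linear":[0,0,0],"rotation":[0,0,0.79],"gripper":1},{"linear":[0,0,0],"rotation":[0,0,0.79],"gripper":1},{"linear":[0,0,0],"rotation":[0,0,0.79],"gripper":1},{"linear":[0,0,0],"rotation":[0,0,0.79],"gripper":1},{"linear":[0,0,0],"rotation":[0,0,0.79],"gripper":1}]' >/dev/null; done
python3 -m crank '[{"linear":[0,0,0],"rotation":[0,0,0.79],"gripper":1},{"linear":[0,0,0],"rotation":[0,0,0.79],"gripper":1},{"linear":[0,0,0],"rotation":[0,0,0.79],"gripper":1},{"linear":[0,0,0],"rotation":[0,0,0.79],"gripper":1},{"linear":[0,0,0],"rotation":[0,0,0.7],"gripper":1}]'
python3 go.py 463.1 -41.6 30 -0.207
```

```text
time: 12.33
ee_pos: [462.7, -41.5, 112.2]
tcp_rot: [-3.141, 0.0, -0.209]
ft_force: [0.7, 0.3, -0.2]
gripper_width: 85.5
t 12.33 pos [462.7 -41.5 112.2] rpy [-3.141  0.    -0.209] w 85.5 F [ 0.7  0.3 -0.2] q7 -1.22
shift now [0.02 0.   3.29] after turn [0.02 0.   3.29] turn [-0.    0.   -0.02]
```

```bash
python3 -m crank '[{"linear":[0,0,0.5],"rotation":[0,0,0],"gripper":1},{"linear":[0,0,0.8],"rotation":[0,0,0],"gripper":1},{"linear":[0,0,0.8],"rotation":[0,0,0],"gripper":1},{"linear":[0,0,0.7],"rotation":[0,0,0],"gripper":1},{"linear":[0,0,0.49],"rotation":[0,0,0],"gripper":0.5}]'
python3 -m crank '[{"linear":[0,0,0],"rotation":[0,0,0],"gripper":0.3},{"linear":[0,0,0],"rotation":[0,0,0],"gripper":0.2},{"linear":[0,0,0],"rotation":[0,0,0],"gripper":0},{"linear":[0,0,0],"rotation":[0,0,0],"gripper":-0.2},{"linear":[0,0,0],"rotation":[0,0,0],"gripper":-0.3}]' 40
python3 -m crank '[{"linear":[0,0,0],"rotation":[0,0,0],"gripper":-0.6},{"linear":[0,0,0],"rotation":[0,0,0],"gripper":-0.6},{"linear":[0,0,0],"rotation":[0,0,0],"gripper":-0.6},{"linear":[0,0,0],"rotation":[0,0,0],"gripper":-0.6},{"linear":[0,0,0],"rotation":[0,0,0],"gripper":-0.6}]'
python3 go.py 463.1 -41.6 30 -0.207
```

```text
time: 12.75
ee_pos: [462.1, -41.3, 28.5]
tcp_rot: [3.141, 0.001, -0.204]
ft_force: [-0.1, -0.3, -0.0]
gripper_width: 75.5
time: 13.17
ee_pos: [463.6, -41.6, 30.7]
tcp_rot: [-3.141, -0.002, -0.205]
ft_force: [-0.1, -0.3, 4.3]
gripper_width: 39.1
time: 13.58
ee_pos: [463.6, -41.6, 30.7]
tcp_rot: [-3.141, -0.002, -0.205]
ft_force: [-1.1, 0.7, 6.1]
gripper_width: 39.2
t 13.58 pos [463.6 -41.6  30.7] rpy [-3.141e+00 -2.000e-03 -2.050e-01] w 39.2 F [-1.1  0.7  6.1] q7 -1.06
shift now [-0.02  0.01  0.03] after turn [-0.02  0.01  0.03] turn [-0.01 -0.02  0.02]
```

```bash
python3 -m crank '[{"linear":[0,0,-0.3],"rotation":[0,0,0],"gripper":-0.6},{"linear":[0,0,-0.7],"rotation":[0,0,0],"gripper":-0.6},{"linear":[0,0,-0.9],"rotation":[0,0,0],"gripper":-0.6},{"linear":[0,0,-0.9],"rotation":[0,0,0],"gripper":-0.6},{"linear":[0,0,-0.9],"rotation":[0,0,0],"gripper":-0.6}]' >/dev/null
python3 -m crank '[{"linear":[0,0,-0.4],"rotation":[0,0,0],"gripper":-0.6},{"linear":[0,0,0],"rotation":[0,0,0],"gripper":-0.6},{"linear":[0,0,0],"rotation":[0,0,0],"gripper":-0.6},{"linear":[0,0,0],"rotation":[0,0,0],"gripper":-0.6},{"linear":[0,0,0],"rotation":[0,0,0],"gripper":-0.6}]'
python3 go.py 514.5 -204.6 126 -0.207
```

```text
time: 14.42
ee_pos: [462.0, -41.5, 131.3]
tcp_rot: [3.141, 0.002, -0.205]
ft_force: [-0.5, -0.2, -1.1]
gripper_width: 39.5
t 14.42 pos [462.  -41.5 131.3] rpy [ 3.141e+00  2.000e-03 -2.050e-01] w 39.5 F [-0.5 -0.2 -1.1] q7 -1.25
shift now [3.38 5.96 0.21] after turn [3.4  5.95 0.21] turn [0.01 0.02 0.02]
```

```bash
python3 -m crank '[{"linear":[0.24,0.4,0],"rotation":[0,0,0],"gripper":-0.6},{"linear":[0.34,0.6,0],"rotation":[0,0,0],"gripper":-0.6},{"linear":[0.4,0.7,0],"rotation":[0,0,0],"gripper":-0.6},{"linear":[0.4,0.7,0],"rotation":[0,0,0],"gripper":-0.6},{"linear":[0.4,0.7,0],"rotation":[0,0,0],"gripper":-0.6}]' >/dev/null
python3 -m crank '[{"linear":[0.4,0.7,0],"rotation":[0,0,0],"gripper":-0.6},{"linear":[0.4,0.7,0],"rotation":[0,0,0],"gripper":-0.6},{"linear":[0.4,0.7,0],"rotation":[0,0,0],"gripper":-0.6},{"linear":[0.3,0.5,0],"rotation":[0,0,0],"gripper":-0.6},{"linear":[0.1,0.25,0],"rotation":[0,0,0],"gripper":-0.6}]' >/dev/null
python3 -m crank '[{"linear":[0,0,0],"rotation":[0,0,0],"gripper":-0.6},{"linear":[0,0,0],"rotation":[0,0,0],"gripper":-0.6},{"linear":[0,0,0],"rotation":[0,0,0],"gripper":-0.6},{"linear":[0,0,0],"rotation":[0,0,0],"gripper":-0.6},{"linear":[0,0,0],"rotation":[0,0,0],"gripper":-0.6}]' >/dev/null
python3 go.py 514.5 -204.6 126 -0.207
python3 - <<'E'
from station import read_camera
from h import *
import cv2
p,d=read_camera("side"); x,y=proj("side",np.array([[514,-204,90]]))[0].astype(int);print(x,y); cv2.imwrite("pics/side4.png",cv2.resize(p[y-45:y+35,x-50:x+50,::-1],None,fx=7,fy=7,interpolation=cv2.INTER_CUBIC))
E
```

```text
t 15.67 pos [ 515.3 -203.3  132.2] rpy [-3.141  0.    -0.203] w 39.4 F [ 0.5  0.5 -1.2] q7 -0.94
shift now [-0.02  0.06  0.25] after turn [-0.02  0.06  0.25] turn [-0.01  0.    0.04]
365 144
```

View pics/side4.png

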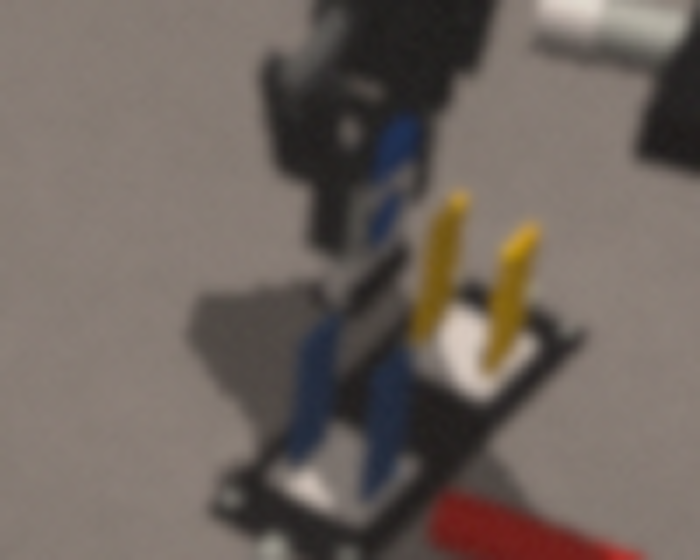

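Blue hangs above and between the blue cheeks. Lowering it.

```bash
python3 -m crank '[{"linear":[-0.02,0.06,0.3],"rotation":[0,0,0.04],"gripper":-0.6},{"linear":[0,0,0.4],"rotation":[0,0,0],"gripper":-0.6},{"linear":[0,0,0.3],"rotation":[0,0,0],"gripper":-0.6},{"linear":[0,0,0.2],"rotation":[0,0,0],"gripper":-0.6},{"linear":[0,0,0.2],"rotation":[0,0,0],"gripper":-0.6}]'
python3 go.py 514.5 -204.6 38 -0.207
python3 -m crank '[{"linear":[0,0,0.4],"rotation":[0,0,0],"gripper":-0.6},{"linear":[0,0,0.5],"rotation":[0,0,0],"gripper":-0.6},{"linear":[0,0,0.5],"rotation":[0,0,0],"gripper":-0.6},{"linear":[0,0,0.4],"rotation":[0,0,0],"gripper":-0.6},{"linear":[0,0,0.2],"rotation":[0,0,0],"gripper":-0.6}]'
python3 -m crank '[{"linear":[0,0,0.05],"rotation":[0,0,0],"gripper":-0.6},{"linear":[0,0,0.05],"rotation":[0,0,0],"gripper":-0.6},{"linear":[0,0,0],"rotation":[0,0,0],"gripper":-0.6},{"linear":[0,0,0],"rotation":[0,0,0],"gripper":-0.6},{"linear":[0,0,0],"rotation":[0,0,0],"gripper":-0.6}]'
python3 go.py 514.5 -204.6 38 -0.207
```

```text
time: 16.13
ee_pos: [514.1, -205.6, 96.2]
tcp_rot: [3.142, 0.001, -0.209]
ft_force: [-0.3, -0.8, -1.4]
gripper_width: 39.4
t 16.13 pos [ 514.1 -205.6   96.2] rpy [ 3.142e+00  1.000e-03 -2.090e-01] w 39.4 F [-0.3 -0.8 -1.4] q7 -0.9
shift now [ 0.01 -0.04  2.33] after turn [ 0.01 -0.04  2.33] turn [ 0.    0.01 -0.02]
time: 16.55
ee_pos: [513.5, -205.4, 45.3]
tcp_rot: [-3.141, 0.003, -0.209]
ft_force: [-0.9, -0.9, -0.6]
gripper_width: 39.9
time: 16.97
ee_pos: [514.9, -205.9, 45.3]
tcp_rot: [-3.142, -0.001, -0.209]
ft_force: [0.4, -0.7, -0.5]
gripper_width: 39.9
t 16.97 pos [ 514.9 -205.9   45.3] rpy [-3.142e+00 -1.000e-03 -2.090e-01] w 39.9 F [ 0.4 -0.7 -0.5] q7 -0.84
shift now [-0.03 -0.05  0.29] after turn [-0.03 -0.05  0.29] turn [-0.   -0.01 -0.02]
```

```bash
python3 -m crank '[{"linear":[-0.02,-0.05,0.1],"rotation":[0,0,0],"gripper":-0.6},{"linear":[0,0,0.08],"rotation":[0,0,0],"gripper":-0.6},{"linear":[0,0,0.06],"rotation":[0,0,0],"gripper":-0.6},{"linear":[0,0,0],"rotation":[0,0,0],"gripper":-0.6},{"linear":[0,0,0],"rotation":[0,0,0],"gripper":-0.6}]'
python3 -m crank '[{"linear":[0,0,0.04],"rotation":[0,0,0],"gripper":-0.6},{"linear":[0,0,0.03],"rotation":[0,0,0],"gripper":-0.6},{"linear":[0,0,0],"rotation":[0,0,0],"gripper":-0.6},{"linear":[0,0,0],"rotation":[0,0,0],"gripper":-0.6},{"linear":[0,0,0],"rotation":[0,0,0],"gripper":-0.6}]'
```

```text
time: 17.38
ee_pos: [514.2, -204.4, 38.7]
tcp_rot: [3.142, 0.0, -0.209]
ft_force: [-0.1, 0.2, -1.5]
gripper_width: 39.3
time: 17.8
ee_pos: [514.4, -204.6, 37.7]
tcp_rot: [-3.141, -0.0, -0.209]
ft_force: [-1.0, 1.7, 6.6]
gripper_width: 39.7
```

Contact exactly at the predicted height (37.7). I release, raise and look.

```bash
python3 -m crank '[{"linear":[0,0,-0.01],"rotation":[0,0,0],"gripper":-0.3},{"linear":[0,0,0],"rotation":[0,0,0],"gripper":0.1},{"linear":[0,0,0],"rotation":[0,0,0],"gripper":0.5},{"linear":[0,0,0],"rotation":[0,0,0],"gripper":0.6},{"linear":[0,0,0],"rotation":[0,0,0],"gripper":0.6}]'
python3 -m crank '[{"linear":[0,0,-0.3],"rotation":[0,0,0],"gripper":0.6},{"linear":[0,0,-0.6],"rotation":[0,0,0],"gripper":0.6},{"linear":[0,0,-0.9],"rotation":[0,0,0],"gripper":0.6},{"linear":[0,0,-0.9],"rotation":[0,0,0],"gripper":0.8},{"linear":[0,0,-0.9],"rotation":[0,0,0],"gripper":1}]'
python3 go.py 538.7 240.6 140 1.673
python3 - <<'E'
from station import read_camera
import cv2
p,d=read_camera("side"); x,y=365,144; cv2.imwrite("pics/side5.png",cv2.resize(p[y-45:y+35,x-50:x+50,::-1],None,fx=7,fy=7,interpolation=cv2.INTER_CUBIC))
E
```

```text
time: 18.22
ee_pos: [514.3, -204.5, 37.2]
tcp_rot: [3.141, 0.0, -0.209]
ft_force: [-0.1, -0.9, -0.1]
gripper_width: 68.9
time: 18.63
ee_pos: [514.2, -204.8, 129.4]
tcp_rot: [3.141, -0.001, -0.209]
ft_force: [0.5, 0.5, 0.5]
gripper_width: 85.0
t 18.63 pos [ 514.2 -204.8  129.4] rpy [ 3.141e+00 -1.000e-03 -2.090e-01] w 85.0 F [0.5 0.5 0.5] q7 -0.94
shift now [ -2.75 -17.63  -0.43] after turn [17.62  2.79 -0.42] turn [ 1.000e-02 -0.000e+00 -1.882e+01]
```

View pics/side5.png

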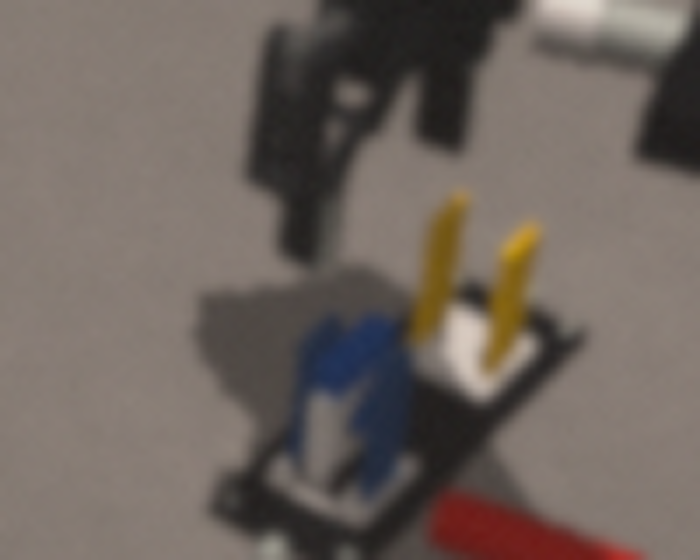

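Blue stands in its cradle, upright between the cheeks. Now yellow: turn back and travel.

```bash
for i in 1 2 3 4; do python3 -m crank '[{"linear":[0,0,-0.03],"rotation":[0,0,-0.94],"gripper":1},{"linear":[0,0,-0.03],"rotation":[0,0,-0.94],"gripper":1},{"linear":[0,0,-0.03],"rotation":[0,0,-0.94],"gripper":1},{"linear":[0,0,-0.03],"rotation":[0,0,-0.94],"gripper":1},{"linear":[0,0,-0.03],"rotation":[0,0,-0.94],"gripper":1}]' >/dev/null; done
for i in 1 2 3 4; do python3 -m crank '[{"linear":[0.8,0.12,0],"rotation":[0,0,0],"gripper":1},{"linear":[0.8,0.12,0],"rotation":[0,0,0],"gripper":1},{"linear":[0.8,0.12,0],"rotation":[0,0,0],"gripper":1},{"linear":[0.8,0.12,0],"rotation":[0,0,0],"gripper":1},{"linear":[0.8,0.12,0],"rotation":[0,0,0],"gripper":1}]' >/dev/null; done
python3 -m crank '[{"linear":[0.7,0.12,0],"rotation":[0,0,0],"gripper":1},{"linear":[0.5,0.12,0],"rotation":[0,0,0],"gripper":1},{"linear":[0.3,0.05,0],"rotation":[0,0,0],"gripper":1},{"linear":[0,0,0],"rotation":[0,0,0],"gripper":1},{"linear":[0,0,0],"rotation":[0,0,0],"gripper":1}]'
python3 go.py 538.7 240.6 100 1.673
```

```text
time: 22.43
ee_pos: [537.4, 236.8, 142.5]
tcp_rot: [3.141, 0.001, 1.671]
ft_force: [0.4, -0.7, -1.4]
gripper_width: 85.2
t 22.43 pos [537.4 236.8 142.5] rpy [3.141e+00 1.000e-03 1.671e+00] w 85.2 F [ 0.4 -0.7 -1.4] q7 -0.2
shift now [0.15 0.07 1.7 ] after turn [0.14 0.07 1.7 ] turn [ 0.    0.01 -0.02]
```

```bash
python3 -m crank '[{"linear":[0.15,0.07,0.4],"rotation":[0,0,0],"gripper":1},{"linear":[0,0,0.7],"rotation":[0,0,0],"gripper":1},{"linear":[0,0,0.9],"rotation":[0,0,0],"gripper":1},{"linear":[0,0,0.8],"rotation":[0,0,0],"gripper":1},{"linear":[0,0,0.7],"rotation":[0,0,0],"gripper":0.3}]' >/dev/null
python3 -m crank '[{"linear":[0,0,0.4],"rotation":[0,0,0],"gripper":0},{"linear":[0,0,0.1],"rotation":[0,0,0],"gripper":-0.3},{"linear":[0,0,0],"rotation":[0,0,0],"gripper":-0.3},{"linear":[0,0,0],"rotation":[0,0,0],"gripper":-0.3},{"linear":[0,0,0],"rotation":[0,0,0],"gripper":-0.3}]'
python3 go.py 538.7 240.6 38.5 1.673
```

```text
time: 23.27
ee_pos: [539.6, 241.7, 43.4]
tcp_rot: [3.14, -0.001, 1.671]
ft_force: [0.4, -0.1, -0.1]
gripper_width: 29.5
t 23.27 pos [539.6 241.7  43.4] rpy [ 3.140e+00 -1.000e-03  1.671e+00] w 29.5 F [ 0.4 -0.1 -0.1] q7 -0.16
shift now [-0.04 -0.04  0.2 ] after turn [-0.04 -0.04  0.2 ] turn [ 0.02 -0.01 -0.02]
```

```bash
python3 -m crank '[{"linear":[-0.04,-0.04,0.15],"rotation":[0,0,0],"gripper":-0.3},{"linear":[0,0,0],"rotation":[0,0,0],"gripper":-1},{"linear":[0,0,0],"rotation":[0,0,0],"gripper":-1},{"linear":[0,0,0],"rotation":[0,0,0],"gripper":-1},{"linear":[0,0,0],"rotation":[0,0,0],"gripper":-1}]' 60
python3 -m crank '[{"linear":[0,0,0],"rotation":[0,0,0],"gripper":-1},{"linear":[0,0,0],"rotation":[0,0,0],"gripper":-1},{"linear":[0,0,0],"rotation":[0,0,0],"gripper":-1},{"linear":[0,0,0],"rotation":[0,0,0],"gripper":-1},{"linear":[0,0,0],"rotation":[0,0,0],"gripper":-1}]'
```

```text
time: 23.68
ee_pos: [537.9, 240.4, 38.9]
tcp_rot: [3.141, -0.0, 1.671]
ft_force: [-1.1, -1.0, 2.4]
gripper_width: 12.2
time: 24.1
ee_pos: [537.9, 240.4, 38.8]
tcp_rot: [3.141, -0.0, 1.671]
ft_force: [-1.3, -1.6, 4.2]
gripper_width: 11.7
```

```bash
python3 -m crank '[{"linear":[0,0,-0.15],"rotation":[0,0,0],"gripper":-1},{"linear":[0,0,-0.15],"rotation":[0,0,0],"gripper":-1},{"linear":[0,0,-0.15],"rotation":[0,0,0],"gripper":-1},{"linear":[0,0,-0.15],"rotation":[0,0,0],"gripper":-1},{"linear":[0,0,-0.2],"rotation":[0,0,0],"gripper":-1}]'
python3 -m crank '[{"linear":[0,0,-0.3],"rotation":[0,0,0],"gripper":-1},{"linear":[0,0,-0.5],"rotation":[0,0,0],"gripper":-1},{"linear":[0,0,-0.7],"rotation":[0,0,0],"gripper":-1},{"linear":[0,0,-0.9],"rotation":[0,0,0],"gripper":-1},{"linear":[0,0,-0.7],"rotation":[0,0,0],"gripper":-1}]'
python3 -m crank '[{"linear":[0,0,0],"rotation":[0,0,0.61],"gripper":-1},{"linear":[0,0,0],"rotation":[0,0,0.61],"gripper":-1},{"linear":[0,0,0],"rotation":[0,0,0.61],"gripper":-1},{"linear":[0,0,0],"rotation":[0,0,0.61],"gripper":-1},{"linear":[0,0,0],"rotation":[0,0,0.62],"gripper":-1}]'
python3 go.py 464 -42 70 1.364
```

```text
time: 24.52
ee_pos: [537.5, 240.1, 58.2]
tcp_rot: [-3.141, 0.001, 1.671]
ft_force: [4.7, 0.7, -1.6]
gripper_width: 12.6
time: 24.93
ee_pos: [538.6, 240.7, 139.3]
tcp_rot: [3.139, -0.001, 1.671]
ft_force: [1.3, -0.1, -0.9]
gripper_width: 12.4
time: 25.35
ee_pos: [538.3, 240.8, 138.2]
tcp_rot: [3.14, -0.002, 1.362]
ft_force: [0.3, -0.4, -0.9]
gripper_width: 12.3
t 25.35 pos [538.3 240.8 138.2] rpy [ 3.140e+00 -2.000e-03  1.362e+00] w 12.3 F [ 0.3 -0.4 -0.9] q7 -0.47
shift now [-11.69  -0.57   2.7 ] after turn [-11.68  -0.58   2.73] turn [ 0.01 -0.02 -0.02]
```

```bash
python3 -m crank '[{"linear":[-0.5,-0.03,0],"rotation":[0,0,0],"gripper":-1},{"linear":[-0.8,-0.04,0],"rotation":[0,0,0],"gripper":-1},{"linear":[-0.8,-0.04,0],"rotation":[0,0,0],"gripper":-1},{"linear":[-0.8,-0.04,0],"rotation":[0,0,0],"gripper":-1},{"linear":[-0.8,-0.04,0],"rotation":[0,0,0],"gripper":-1}]' >/dev/null
python3 -m crank '[{"linear":[-0.8,-0.04,0],"rotation":[0,0,0],"gripper":-1},{"linear":[-0.8,-0.04,0],"rotation":[0,0,0],"gripper":-1},{"linear":[-0.8,-0.04,0],"rotation":[0,0,0],"gripper":-1},{"linear":[-0.8,-0.04,0.2],"rotation":[0,0,0],"gripper":-1},{"linear":[-0.8,-0.04,0.4],"rotation":[0,0,0],"gripper":-1}]' >/dev/null
python3 -m crank '[{"linear":[-0.8,-0.04,0.4],"rotation":[0,0,0],"gripper":-1},{"linear":[-0.8,-0.04,0.5],"rotation":[0,0,0],"gripper":-1},{"linear":[-0.8,-0.04,0.4],"rotation":[0,0,0],"gripper":-1},{"linear":[-0.8,-0.04,0.4],"rotation":[0,0,0],"gripper":-1},{"linear":[-0.5,-0.03,0.3],"rotation":[0,0,0],"gripper":-1}]' >/dev/null
python3 -m crank '[{"linear":[-0.3,-0.01,0],"rotation":[0,0,0],"gripper":-1},{"linear":[-0.1,0,0],"rotation":[0,0,0],"gripper":-1},{"linear":[0,0,0],"rotation":[0,0,0],"gripper":-1},{"linear":[0,0,0],"rotation":[0,0,0],"gripper":-1},{"linear":[0,0,0],"rotation":[0,0,0],"gripper":-1}]' >/dev/null
python3 go.py 464 -42 34.8 1.364
```

```text
t 27.02 pos [463.9 -44.4  71.7] rpy [ 3.140e+00 -1.000e-03  1.367e+00] w 12.3 F [ 0.8 -0.4 -1.2] q7 0.11
shift now [ 0.09 -0.02  1.48] after turn [ 0.1  -0.01  1.48] turn [ 0.01 -0.01  0.03]
```

```bash
python3 -m crank '[{"linear":[0.09,-0.02,0.35],"rotation":[0,0,0],"gripper":-1},{"linear":[0,0,0.4],"rotation":[0,0,0],"gripper":-1},{"linear":[0,0,0.3],"rotation":[0,0,0],"gripper":-1},{"linear":[0,0,0.2],"rotation":[0,0,0],"gripper":-1},{"linear":[0,0,0],"rotation":[0,0,0],"gripper":-1}]'
python3 -m crank '[{"linear":[0,0,0.04],"rotation":[0,0,0],"gripper":-1},{"linear":[0,0,0.04],"rotation":[0,0,0],"gripper":-1},{"linear":[0,0,0],"rotation":[0,0,0],"gripper":-1},{"linear":[0,0,0],"rotation":[0,0,0],"gripper":-1},{"linear":[0,0,0],"rotation":[0,0,0],"gripper":-1}]'
python3 go.py 464 -42 34.8 1.364
```

```text
time: 27.43
ee_pos: [462.0, -43.0, 38.2]
tcp_rot: [-3.139, 0.001, 1.365]
ft_force: [-0.4, -0.3, -0.8]
gripper_width: 12.2
time: 27.85
ee_pos: [463.3, -43.1, 38.0]
tcp_rot: [3.141, -0.0, 1.365]
ft_force: [-0.1, 0.3, -1.5]
gripper_width: 12.4
t 27.85 pos [463.3 -43.1  38. ] rpy [ 3.141 -0.     1.365] w 12.4 F [-0.1  0.3 -1.5] q7 0.15
shift now [0.05 0.02 0.13] after turn [0.05 0.02 0.13] turn [ 0.01 -0.    0.01]
```

```bash
python3 -m crank '[{"linear":[0,0,0.05],"rotation":[0,0,0],"gripper":-1},{"linear":[0,0,0.05],"rotation":[0,0,0],"gripper":-1},{"linear":[0,0,0.03],"rotation":[0,0,0],"gripper":-1},{"linear":[0,0,0],"rotation":[0,0,0],"gripper":-1},{"linear":[0,0,0],"rotation":[0,0,0],"gripper":-1}]'
python3 -m crank '[{"linear":[0,0,0.02],"rotation":[0,0,0],"gripper":-1},{"linear":[0,0,0],"rotation":[0,0,0],"gripper":-1},{"linear":[0,0,0],"rotation":[0,0,0],"gripper":-1},{"linear":[0,0,0],"rotation":[0,0,0],"gripper":-1},{"linear":[0,0,0],"rotation":[0,0,0],"gripper":-1}]'
```

```text
time: 28.27
ee_pos: [463.2, -43.0, 34.8]
tcp_rot: [3.141, -0.0, 1.365]
ft_force: [-1.9, 0.0, 4.5]
gripper_width: 12.4
time: 28.68
ee_pos: [463.3, -43.1, 34.8]
tcp_rot: [3.141, -0.001, 1.365]
ft_force: [-3.5, 0.2, 11.9]
gripper_width: 12.0
```

Contact at the predicted 34.8. Releasing, raising and turning.

```bash
python3 -m crank '[{"linear":[0,0,-0.03],"rotation":[0,0,0],"gripper":-1},{"linear":[0,0,0],"rotation":[0,0,0],"gripper":-0.4},{"linear":[0,0,0],"rotation":[0,0,0],"gripper":-0.2},{"linear":[0,0,0],"rotation":[0,0,0],"gripper":0},{"linear":[0,0,0],"rotation":[0,0,0],"gripper":0}]'
python3 -m crank '[{"linear":[0,0,-0.3],"rotation":[0,0,0],"gripper":0},{"linear":[0,0,-0.6],"rotation":[0,0,0],"gripper":0},{"linear":[0,0,-0.8],"rotation":[0,0,0],"gripper":0},{"linear":[0,0,-0.8],"rotation":[0,0,0],"gripper":0},{"linear":[0,0,-0.6],"rotation":[0,0,0],"gripper":0.5}]'
for i in 1 2 3 4; do python3 -m crank '[{"linear":[0,0,0],"rotation":[0,0,0.786],"gripper":1},{"linear":[0,0,0],"rotation":[0,0,0.786],"gripper":1},{"linear":[0,0,0],"rotation":[0,0,0.786],"gripper":1},{"linear":[0,0,0],"rotation":[0,0,0.786],"gripper":1},{"linear":[0,0,0],"rotation":[0,0,0.786],"gripper":1}]' >/dev/null; done
python3 go.py 463.3 -43.1 30 -0.207
python3 - <<'E'
from station import read_camera
from h import *
import cv2
p,d=read_camera("side"); x,y=proj("side",np.array([[463,-41.6,37]]))[0].astype(int); cv2.imwrite("pics/side6.png",cv2.resize(p[y-60:y+40,x-65:x+65,::-1],None,fx=6,fy=6,interpolation=cv2.INTER_CUBIC))
E
```

```text
time: 29.1
ee_pos: [463.1, -43.1, 34.6]
tcp_rot: [-3.141, 0.0, 1.365]
ft_force: [-0.5, 0.1, -0.4]
gripper_width: 42.8
time: 29.52
ee_pos: [463.4, -43.3, 114.0]
tcp_rot: [3.141, -0.0, 1.365]
ft_force: [-0.4, 0.1, -0.3]
gripper_width: 53.3
t 31.18 pos [463.1 -42.9 112.7] rpy [-3.141 -0.    -0.211] w 85.4 F [ 0.4 -0.3 -0.3] q7 -1.27
shift now [0.01 0.01 3.31] after turn [0.01 0.01 3.31] turn [-0.01 -0.   -0.04]
```

View pics/side6.png

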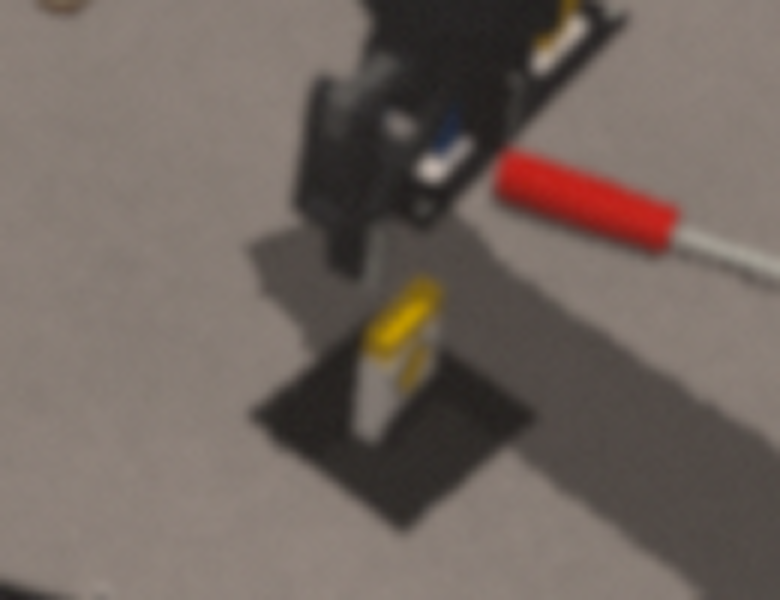

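Yellow stands upright on the mat. Now the narrow-edge grip and lift.

```bash
python3 -m crank '[{"linear":[0.02,0,0.5],"rotation":[0,0,-0.04],"gripper":1},{"linear":[0,0,0.8],"rotation":[0,0,0],"gripper":1},{"linear":[0,0,0.8],"rotation":[0,0,0],"gripper":1},{"linear":[0,0,0.7],"rotation":[0,0,0],"gripper":1},{"linear":[0,0,0.49],"rotation":[0,0,0],"gripper":0.5}]' >/dev/null
python3 -m crank '[{"linear":[0,0,0],"rotation":[0,0,0],"gripper":0.3},{"linear":[0,0,0],"rotation":[0,0,0],"gripper":0.2},{"linear":[0,0,0],"rotation":[0,0,0],"gripper":0},{"linear":[0,0,0],"rotation":[0,0,0],"gripper":-0.2},{"linear":[0,0,0],"rotation":[0,0,0],"gripper":-0.3}]' 40
python3 -m crank '[{"linear":[0,0,0],"rotation":[0,0,0],"gripper":-0.6},{"linear":[0,0,0],"rotation":[0,0,0],"gripper":-0.6},{"linear":[0,0,0],"rotation":[0,0,0],"gripper":-0.6},{"linear":[0,0,0],"rotation":[0,0,0],"gripper":-0.6},{"linear":[0,0,0],"rotation":[0,0,0],"gripper":-0.6}]'
python3 -m crank '[{"linear":[0,0,-0.3],"rotation":[0,0,0],"gripper":-0.6},{"linear":[0,0,-0.7],"rotation":[0,0,0],"gripper":-0.6},{"linear":[0,0,-0.9],"rotation":[0,0,0],"gripper":-0.6},{"linear":[0,0,-0.9],"rotation":[0,0,0],"gripper":-0.6},{"linear":[0,0,-0.9],"rotation":[0,0,0],"gripper":-0.6}]' >/dev/null
python3 -m crank '[{"linear":[0,0,-0.6],"rotation":[0,0,0],"gripper":-0.6},{"linear":[0,0,-0.2],"rotation":[0,0,0],"gripper":-0.6},{"linear":[0,0,0],"rotation":[0,0,0],"gripper":-0.6},{"linear":[0,0,0],"rotation":[0,0,0],"gripper":-0.6},{"linear":[0,0,0],"rotation":[0,0,0],"gripper":-0.6}]'
python3 go.py 494.8 -298.3 138 -0.207
```

```text
time: 32.07
ee_pos: [464.5, -43.1, 31.0]
tcp_rot: [-3.141, -0.002, -0.202]
ft_force: [-1.8, 0.3, 4.7]
gripper_width: 39.8
time: 32.48
ee_pos: [464.4, -43.1, 31.0]
tcp_rot: [-3.141, -0.002, -0.202]
ft_force: [-0.2, 0.1, 7.4]
gripper_width: 39.6
time: 33.32
ee_pos: [462.8, -42.9, 141.7]
tcp_rot: [3.141, 0.002, -0.203]
ft_force: [0.6, -0.4, -1.2]
gripper_width: 39.3
t 33.32 pos [462.8 -42.9 141.7] rpy [ 3.141e+00  2.000e-03 -2.030e-01] w 39.3 F [ 0.6 -0.4 -1.2] q7 -1.32
shift now [3.31 9.75 0.15] after turn [3.35 9.73 0.15] turn [0.   0.02 0.04]
```

```bash
python3 -m crank '[{"linear":[0.14,0.4,0],"rotation":[0,0,0.04],"gripper":-0.6},{"linear":[0.22,0.65,0],"rotation":[0,0,0],"gripper":-0.6},{"linear":[0.26,0.77,0],"rotation":[0,0,0],"gripper":-0.6},{"linear":[0.26,0.77,0],"rotation":[0,0,0],"gripper":-0.6},{"linear":[0.26,0.77,0],"rotation":[0,0,0],"gripper":-0.6}]' >/dev/null
python3 -m crank '[{"linear":[0.26,0.77,0],"rotation":[0,0,0],"gripper":-0.6},{"linear":[0.26,0.77,0],"rotation":[0,0,0],"gripper":-0.6},{"linear":[0.26,0.77,0],"rotation":[0,0,0],"gripper":-0.6},{"linear":[0.26,0.77,0],"rotation":[0,0,0],"gripper":-0.6},{"linear":[0.26,0.77,0],"rotation":[0,0,0],"gripper":-0.6}]' >/dev/null
python3 -m crank '[{"linear":[0.26,0.77,0],"rotation":[0,0,0],"gripper":-0.6},{"linear":[0.26,0.75,0],"rotation":[0,0,0],"gripper":-0.6},{"linear":[0.25,0.6,0],"rotation":[0,0,0],"gripper":-0.6},{"linear":[0.14,0.4,0],"rotation":[0,0,0],"gripper":-0.6},{"linear":[0,0,0],"rotation":[0,0,0],"gripper":-0.6}]' >/dev/null
python3 -m crank '[{"linear":[0,0,0],"rotation":[0,0,0],"gripper":-0.6},{"linear":[0,0,0],"rotation":[0,0,0],"gripper":-0.6},{"linear":[0,0,0],"rotation":[0,0,0],"gripper":-0.6},{"linear":[0,0,0],"rotation":[0,0,0],"gripper":-0.6},{"linear":[0,0,0],"rotation":[0,0,0],"gripper":-0.6}]' >/dev/null
python3 go.py 495.3 -298.4 38 -0.207
python3 - <<'E'
from station import read_camera
from h import *
import cv2
p,d=read_camera("side"); x,y=proj("side",np.array([[495,-298,90]]))[0].astype(int);print(x,y); cv2.imwrite("pics/side7.png",cv2.resize(p[y-45:y+35,x-50:x+50,::-1],None,fx=7,fy=7,interpolation=cv2.INTER_CUBIC))
E
```

```text
t 34.98 pos [ 495.9 -297.5  142.6] rpy [-3.141 -0.    -0.205] w 39.3 F [ 0.4 -0.6 -1.5] q7 -0.82
shift now [-0.02  0.04  4.18] after turn [-0.02  0.04  4.18] turn [-0.01 -0.    0.02]
383 126
```

View pics/side7.png

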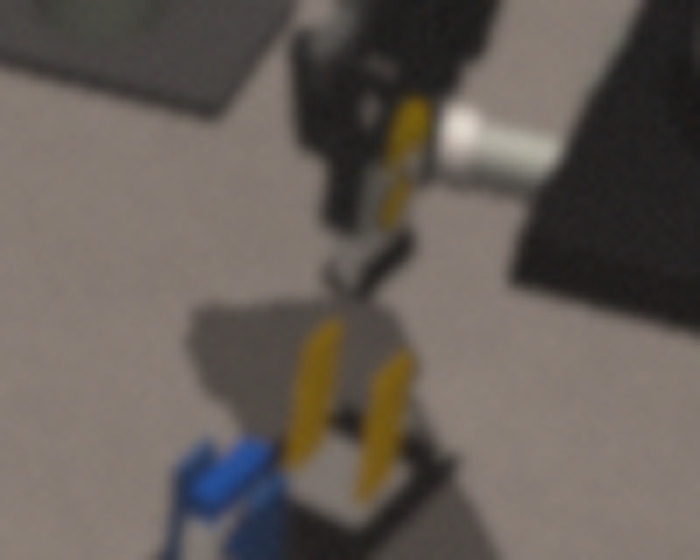

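Yellow hangs above its cheeks and blue stays in place. Lowering.

```bash
python3 -m crank '[{"linear":[-0.02,0.04,0.4],"rotation":[0,0,0.02],"gripper":-0.6},{"linear":[0,0,0.5],"rotation":[0,0,0],"gripper":-0.6},{"linear":[0,0,0.4],"rotation":[0,0,0],"gripper":-0.6},{"linear":[0,0,0.3],"rotation":[0,0,0],"gripper":-0.6},{"linear":[0,0,0.2],"rotation":[0,0,0],"gripper":-0.6}]'
python3 -m crank '[{"linear":[0,0,0.4],"rotation":[0,0,0],"gripper":-0.6},{"linear":[0,0,0.5],"rotation":[0,0,0],"gripper":-0.6},{"linear":[0,0,0.5],"rotation":[0,0,0],"gripper":-0.6},{"linear":[0,0,0.4],"rotation":[0,0,0],"gripper":-0.6},{"linear":[0,0,0.2],"rotation":[0,0,0],"gripper":-0.6}]'
python3 -m crank '[{"linear":[0,0,0],"rotation":[0,0,0],"gripper":-0.6},{"linear":[0,0,0],"rotation":[0,0,0],"gripper":-0.6},{"linear":[0,0,0],"rotation":[0,0,0],"gripper":-0.6},{"linear":[0,0,0],"rotation":[0,0,0],"gripper":-0.6},{"linear":[0,0,0],"rotation":[0,0,0],"gripper":-0.6}]'
python3 go.py 495.3 -298.4 38 -0.207
```

```text
time: 35.45
ee_pos: [494.2, -298.9, 95.7]
tcp_rot: [-3.141, 0.002, -0.209]
ft_force: [0.3, -0.2, -1.4]
gripper_width: 39.3
time: 35.87
ee_pos: [494.1, -298.8, 45.5]
tcp_rot: [-3.141, 0.002, -0.209]
ft_force: [-0.2, -0.0, -1.3]
gripper_width: 39.4
time: 36.28
ee_pos: [495.4, -299.5, 48.1]
tcp_rot: [3.141, -0.001, -0.209]
ft_force: [-0.0, 1.2, -0.9]
gripper_width: 39.4
t 36.28 pos [ 495.4 -299.5   48.1] rpy [ 3.141e+00 -1.000e-03 -2.090e-01] w 39.4 F [-0.   1.2 -0.9] q7 -0.72
shift now [-0.01 -0.04  0.4 ] after turn [-0.01 -0.04  0.4 ] turn [ 0.   -0.01 -0.02]
```

```bash
python3 -m crank '[{"linear":[0,-0.04,0.12],"rotation":[0,0,0],"gripper":-0.6},{"linear":[0,0,0.12],"rotation":[0,0,0],"gripper":-0.6},{"linear":[0,0,0.1],"rotation":[0,0,0],"gripper":-0.6},{"linear":[0,0,0],"rotation":[0,0,0],"gripper":-0.6},{"linear":[0,0,0],"rotation":[0,0,0],"gripper":-0.6}]'
python3 -m crank '[{"linear":[0,0,0.04],"rotation":[0,0,0],"gripper":-0.6},{"linear":[0,0,0.03],"rotation":[0,0,0],"gripper":-0.6},{"linear":[0,0,0],"rotation":[0,0,0],"gripper":-0.6},{"linear":[0,0,0],"rotation":[0,0,0],"gripper":-0.6},{"linear":[0,0,0],"rotation":[0,0,0],"gripper":-0.6}]'
```

```text
time: 36.7
ee_pos: [495.0, -298.3, 38.8]
tcp_rot: [-3.142, 0.0, -0.209]
ft_force: [0.3, -0.2, -1.1]
gripper_width: 39.5
time: 37.12
ee_pos: [495.3, -298.5, 38.1]
tcp_rot: [-3.141, -0.001, -0.209]
ft_force: [-2.4, 1.3, 7.1]
gripper_width: 39.5
```

```bash
python3 -m crank '[{"linear":[0,0,-0.01],"rotation":[0,0,0],"gripper":-0.3},{"linear":[0,0,0],"rotation":[0,0,0],"gripper":0.1},{"linear":[0,0,0],"rotation":[0,0,0],"gripper":0.5},{"linear":[0,0,0],"rotation":[0,0,0],"gripper":0.6},{"linear":[0,0,0],"rotation":[0,0,0],"gripper":0.6}]'
python3 -m crank '[{"linear":[0,0,-0.3],"rotation":[0,0,0],"gripper":0.6},{"linear":[0,0,-0.6],"rotation":[0,0,0],"gripper":0.6},{"linear":[0,0,-0.9],"rotation":[0,0,0],"gripper":0.6},{"linear":[0,0,-0.9],"rotation":[0,0,0],"gripper":0.8},{"linear":[0,0,-0.9],"rotation":[0,0,0],"gripper":1}]'
for i in 1 2; do python3 -m crank '[{"linear":[0,-0.2,-0.8],"rotation":[0,0,0],"gripper":1},{"linear":[0,-0.4,-0.8],"rotation":[0,0,0],"gripper":1},{"linear":[0,-0.6,-0.6],"rotation":[0,0,0],"gripper":1},{"linear":[0,-0.6,-0.2],"rotation":[0,0,0],"gripper":1},{"linear":[0,0,0],"rotation":[0,0,0],"gripper":1}]'; done
python3 - <<'E'
from station import read_camera
import cv2,numpy as np
p,d=read_camera("side"); a=cv2.resize(p[85:185,310:440,::-1],None,fx=5,fy=5,interpolation=cv2.INTER_CUBIC)[:,:650]
b=cv2.resize(p[220:340,230:360,::-1],None,fx=2.5,fy=2.5)
q,d=read_camera("top"); c=cv2.resize(q[90:310,170:490,::-1],None,fx=1,fy=1)
o=np.zeros((600,800,3),np.uint8); o[:300,:390]=a[::1][:300,130:520]; o[300:600,:325]=b; o[300:520,340:660]=c
cv2.imwrite("pics/end.png",o)
E
```

```text
time: 37.53
ee_pos: [495.2, -298.3, 37.4]
tcp_rot: [3.142, 0.0, -0.209]
ft_force: [0.3, 0.3, 0.1]
gripper_width: 68.4
time: 37.95
ee_pos: [495.1, -298.7, 129.7]
tcp_rot: [3.141, -0.001, -0.209]
ft_force: [0.3, 0.0, 0.9]
gripper_width: 85.0
time: 38.37
ee_pos: [506.4, -251.9, 190.0]
tcp_rot: [-3.139, -0.004, -0.205]
ft_force: [-0.1, 0.6, -0.6]
gripper_width: 85.2
time: 38.78
ee_pos: [515.1, -208.5, 249.0]
tcp_rot: [-3.14, -0.002, -0.206]
ft_force: [1.0, -0.0, -0.0]
gripper_width: 85.5
```

View pics/end.png

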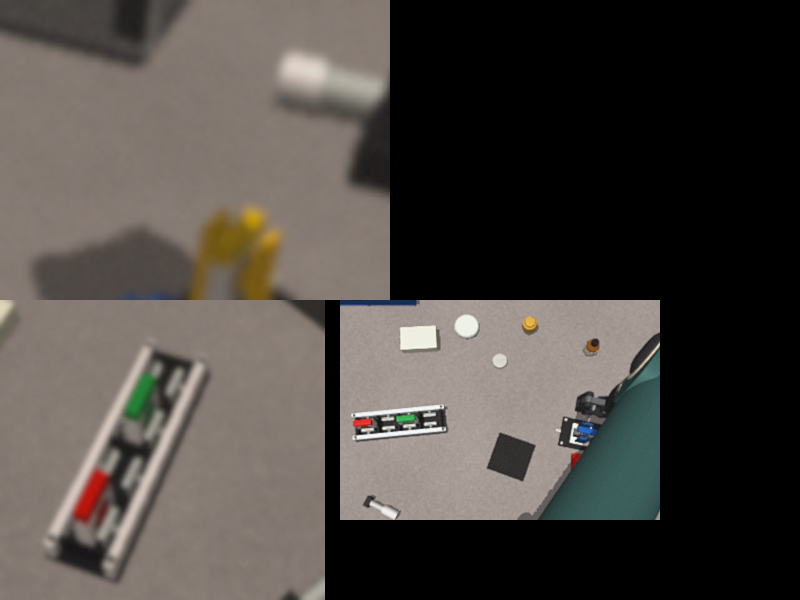

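Red and green are still clipped, and the bystanders in view are unmoved. My crop cut off the cradles, so I'll take one proper look.

Run:
```python
from station import read_camera
import cv2
p,d=read_camera("side"); cv2.imwrite("pics/end2.png",cv2.resize(p[115:195,330:440,::-1],None,fx=7,fy=7,interpolation=cv2.INTER_CUBIC))
```

```text
(no output)
```

View pics/end2.png

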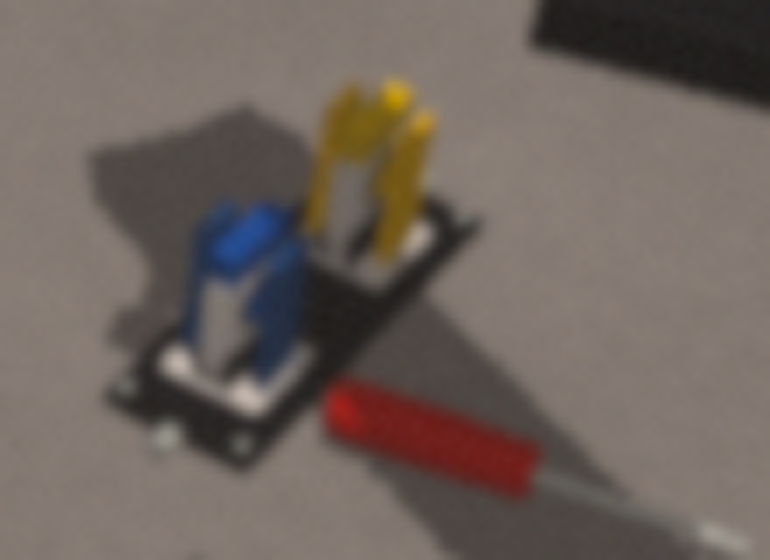

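Both cassettes stand upright between their cheeks, blue at about (245,290) and yellow at (370,180) in the crop. The screwdriver is where it was. Handing in.

```bash
python3 -c "
from station import job; print(job.finish_job())"
```

```text
the job is handed in; nothing more can be done
None
```

I moved the blue cassette and then the yellow one. Each was pulled straight up out of the strip, stood on the mat, released, retaken by its narrow edges and set down in its own cradle. The job was handed in at about 39 s of the 72 s allowed.

- **Placement:** each cassette touched the mat and the cradle floor within about 0.1 mm of the height I had predicted, so neither slipped in the grip. The largest contact force was about 20 N, while setting blue on the mat.
- **Final pictures:** both cassettes stand upright between the cheeks of the right colour. Red and green are still clipped in the strip. The other items look unmoved by eye, though I did not measure them again.
- **Robot:** the gripper is open and raised well clear, with force readings near zero.
- **Checks that failed or disagreed:** one closing picture was cropped wrongly and cut off the cradles, so I took another. The top camera's view of the yellow cradle was blocked by the arm, so that check comes from the side camera only.

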